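# Unbolt and open the sample store

## Robot

A 6-joint arm with a two-finger parallel gripper is mounted at the origin on a cart in front of the work surface, level with it; the furniture and walls round the work are solid. World frame = base frame: x ahead of the robot, y to its left, z up, the work surface at z = 0. Lengths are in m, angles in rad, forces in N, time in s.
With the tool pointing down it reaches from about 0.375 to 0.975 m from the base axis. Payload 3.8 kg.
Tool frame: the origin (TCP) lies at the very end of the fingers, on their centre line; the grasp point (between the pads) lies 19 mm behind it (r.hold_point_z is the distance from the TCP to the grasp point, in m); z points along the fingers, y is the line along which they close (so a half turn about z gives the same grasp; the last joint's range is limited). The gripper opens to 88 mm and grips with 3 to 60 N. Pads are 18 mm wide; open, the fingers measure 123 mm over their backs; the gripper's body (75 mm by 187 mm) begins 45 mm behind the grasp point.
Start: joints at [1.102, 0.264, 1.604, -0, 1.274, -0.037], TCP at [0.282, 0.613, 0.239] pointing down, gripper open.
Joint ranges: [-2.63, 2.63], [-0.94, 2.18], [0.31, 2.57], [-1.31, 4.45], [0, 2.66], [-2.55, 2.55]. Speed limits (rad/s): [2.57, 2.57, 3.14, 3.14, 3.14, 3.14].

## Interface

Orientations are given as [roll, pitch, yaw] about the fixed x, y, z axes, in that order (R = Rz(yaw) Ry(pitch) Rx(roll)).
In Python, from rig import r, read_camera, calibration, spot_in, trace gives the robot as it stands. The module is installed in compiled form; this text tells all that it offers.
- The arm moves only by the tool send_rows, never from a script. Its argument "plan" is one flat list of numbers, 5 for each row, row after row: the closure, from 0 (fully open) to 1 (shut), then the shift along the tool's x, y, z in m, then the turn about the tool's z in rad. In form: [hand, tx, ty, tz, spin, hand, tx, ty, tz, spin, ...]. A call has exactly 10 rows; each row is the pose to reach, as a shift and turn from the pose commanded when the call began, along the tool's axes at that moment; what a row does not reach only later rows make up. A row lasts 1/12 s, in which the tool goes at most 41.7 mm and 7.16 degrees, less where a joint would pass 70% of its speed; a pose out of reach is approached as far as the arm can. A call with a gripper value outside its range is refused whole. The fingers move at their own pace and stop on an object; "grip_force" is the grip in N (left out, the last holds). Time passes only in rows, so rows that repeat a pose let the fingers close, or fill a call up. It gives the time, the measured TCP pose, the force, the opening and the grip force at its end, in the units of the state.
- r.read_state(): the state, without advancing time (a new reading comes with each control period).
- read_camera(name): name is "scene" or "side" or "wrist"; returns (picture, depth): 420x560x3 uint8, blue, green, red; 420x560 float32, m along the optical axis (not along the pixel's ray), 0 where there is no reading.
- calibration(name): a dict with "vertical_fov" (degrees; the focal length in pixels is half the picture's height over the tangent of half this angle, whatever the lens; pixels are square), "cx", "cy" (the principal point, pixels), "distortion" ([k1, k2, p1, p2, k3] as OpenCV has them; the pictures are not rectified), "eye" and "orientation" of the camera in the world; the wrist camera has in their place "mount" (4x4, takes a point from camera to tool coordinates, whose origin is the TCP and whose axes are the flange's). Camera axes: x right, y down, z forward; pixel columns grow to the right and rows downward; lengths in m; the calibration is good to about 2 mm. A picture is of the moment at which its call begins: read the wrist's pose just before it. calibration takes no time and is no camera call.
- r.sign_off(): hands the job in; it is judged then, once.
Trained networks look in the newest picture that a camera, given by its name, has taken for a name from the list of things; names that differ only in an ending like _2 or _b are one class to them, and where a whole thing is asked for, a point or a joint stands for the part that bears it (a point fixed in the world has none). Each returns a list of dicts, best first, with "score" (0 to 1); they miss things now and then, are a little off and sometimes report something else, mostly with a low value. They report only what shows in the picture. A call takes as long as a camera call. They do not tell look-alikes from the thing itself.
- spot_in(camera, label): "position" ([x, y, z] in m, in world coordinates, good to about 4 mm: the middle of the surface that is visible of it).
- trace(camera, label): "pixels" (420x560 bool, what is visible of it).
The state is a dict: "time": time; "joints": joint angles; "joint_vel": joint speeds; "tau": joint torques, N m; "eef_pos": TCP position; "eef_rot": TCP orientation; "ft_force": force on the tool from outside, world axes, zero at the start; "moment": the same for the moment, N m; "grip_width": finger opening in m; "gripper_force": force on a finger pad.
Only numpy, scipy, OpenCV 4.12 (cv2) and the standard library are available. Lean on these libraries where they do the work, as an engineer would, in place of code of your own. Each camera call takes 0.05 s, during which the arm holds its last target. There are 200 camera calls.

## Task

Open the low grey sample store. Hold its sprung safety catch (the long ribbed bar) down with one fingertip and, still holding it down, push the bolt's upright tab with the other fingertip all the way towards the front of the store (the side facing the robot); only then let the catch spring up again, and with a fingertip push the hatch by its upright lip to the left until it is fully open. Only push and press, gently: do not pinch or force the bolt or the hatch, and leave the three jars standing where they are.

Things in the scene. Friction and masses are not known exactly. Their poses are not given: they have to be found in the camera images.
- store: Fixed low grey metal box, 260 (x) x 280 (y) x 62 mm high. Origin: centre of its underside, on the worktop. Its x axis points from its front (robot side) to its back, y to its left, z up; front, left and offsets below are in this frame, heights are above the worktop. A bolt, a catch and a hatch sit on its flat top.
- bolt_tab (a point): Centre of the BACK (+x) face of the bolt's upright steel tab; push it to the front (-x). Bolt home: (-58, -50, 103) mm in the box frame. Tab 32 mm wide (y), 8 thick, top edge 114 mm high. Behind it runs the bolt's 12 mm rod (top 84 mm high) into a bracket 46 mm behind the tab (top 91 mm high), so a fingertip goes between tab and bracket with its tip 92 to 105 mm high.
- bolt (a joint): Draw of the bolt (m): 0 home (tongue in the hatch's staple), 0.036 fully drawn to the front (end stop). About 3 N friction, stays where left. With the catch up it moves about 2 mm and meets the catch's pawl; with the catch pressed 6 mm or more it slides freely. From 0.028 on the pawl can rise behind it.
- catch_top (a point): Centre of the top of the safety catch, a dark ribbed bar left of the bolt, 100 mm long (x), 26 mm wide (y). Catch up: (-61, 10, 102) mm in the box frame; fully pressed its top is 92 mm high. Its centre line is 60 mm left of the bolt's: two fingers 60 mm apart across the box reach both, and the bar is long enough for a fingertip to slide along it through the bolt's whole travel.
- catch (a joint): Depth (m) to which the catch is pressed: 0 up, 0.010 fully down (stop). Spring: 3.5 N at the start, 8.5 N fully down; it springs up when let go (unless the bolt is half drawn and holds it down).
- hatch_lip (a point): Centre of the RIGHT (-y) face of the hatch's upright lip; push it left (+y). Hatch shut: (80, -28, 81) mm in the box frame. Lip 56 mm long (x), 6 thick, top edge 92 mm high, on the hatch, a dark steel plate 94 x 110 mm, top 69 mm high, with 75 mm of free plate right of the lip for a fingertip. The bolt's staple, 12 x 35 mm, top 93 mm high, stands 48 mm in front of this point.
- hatch (a joint): Opening of the hatch (m): 0 shut, 0.090 fully open to the left (end stop). About 2 N of friction; it stays where it is left. Locked while the bolt is drawn less than about 0.020.
- jar_tall_mid (a point): Centre (half-way up) of a loose closed sample jar, red cap, 62 mm diameter, 98 mm high, on the worktop beside the box. Leave alone.
- jar_mid_mid (a point): Centre (half-way up) of a loose closed sample jar, dark cap, 56 mm diameter, 82 mm high, on the worktop on the other side of the box. Leave alone.
- jar_small_mid (a point): Centre (half-way up) of a loose closed sample jar, blue cap, 44 mm diameter, 68 mm high, standing on the box's deck at its front left corner. Leave alone.
Things that resemble listed ones, but are neither listed nor needed, are in the scene too. What is shaped like the part that bears jar_mid_mid but purple is not meant. What is shaped like the part that bears jar_small_mid but orange is not meant.

How it is judged:
On the way, in this order (a step that is already met when the one before it is completed fails the run):
1. the catch is pressed by the fingers while the bolt is still home (value of joint catch above 0.006 m and value of joint bolt below 0.006 m and contact force between the fingers and catch above 0.5 N), for 0.1 s.
2. the bolt is drawn at least 28 mm with the catch still held down by the fingers (value of joint bolt above 0.028 m and value of joint catch above 0.006 m and contact force between the fingers and catch above 0.5 N), for 0.1 s.
3. the catch is let go and up again, the bolt still drawn and the hatch not yet pushed (value of joint bolt above 0.026 m and value of joint catch below 0.002 m and value of joint hatch below 0.02 m), for 0.1 s.
At the end, for the whole second after the job is handed in: The bolt stays drawn at least 26 mm, the catch is up (within 2 mm), the hatch is open at least 80 of its 90 mm and the three jars stand upright (value of joint bolt above 0.026 m and value of joint catch below 0.002 m and value of joint hatch between 0.08 and 0.095 m and angle between each of jar_tall_mid, jar_mid_mid, jar_small_mid's own z axis and vertical below 0.15 rad); the robot touches nothing.
It fails at once if a jar was knocked, shifted more than 15 mm or lifted (distance of any of jar_tall_mid, jar_mid_mid, jar_small_mid from where it was at the start of the episode above 0.015 m).
It fails at once if the bolt was pinched or forced (more than 40 N from the fingers) (contact force between the fingers and bolt above 40 N).
It fails at once if the hatch was pinched or forced (more than 40 N from the fingers) (contact force between the fingers and hatch above 40 N).
It also fails if it takes over 54 s, if anything falls off the work surface, if the arm or the gripper's body presses on something with over 40 N, if the wrist force passes 120 N, or if a joint passes its speed limit or range.

## Working session

There is one attempt and no reset: what is moved stays moved. The work goes in short steps, Python scripts to look and compute and a tool call to move; the robot and the scene stay as the last step left them, time stands still between calls to the robot, and variables do not carry over. Pictures are saved under pics/ and viewed, at most 10 in all, crops included, and the job is handed in when it is done.

Besides the shell and the picture viewer there is one more tool, called after "Call:" as name(argument=value, ...), one argument or row to a line, values as JSON. send_rows: Moves the arm, as the interface text tells. Its arguments: {"type":"object","properties":{"plan":{"type":"array"},"grip_force":{"type":"number"}},"required":["plan"]}

```bash
mkdir -p pics
cat > h.py <<'E'
import numpy as np, cv2
from rig import r, read_camera, calibration, spot_in, trace
E
python3 - <<'E'
from h import *
s=r.read_state(); print({k:np.round(v,3) for k,v in s.items()})
for n in ("scene","side"):
    im,d=read_camera(n); cv2.imwrite(f"pics/{n}0.png",im); c=calibration(n); print(n,c)
    for l in ("store","bolt_tab","catch_top","hatch_lip","jar_tall_mid","jar_mid_mid","jar_small_mid"):
        print(l,[(np.round(o["position"],3).tolist(),round(o["score"],2)) for o in spot_in(n,l)][:3])
E
```

```text
{'time': np.float64(0.0), 'joints': array([ 1.102,  0.265,  1.605, -0.   ,  1.274, -0.037]), 'joint_vel': array([-0.001, -0.002, -0.   ,  0.001, -0.002,  0.002]), 'tau': array([-1.0000e-03, -5.0211e+01, -3.5688e+01,  7.3000e-02,  3.0000e-02,
       -0.0000e+00]), 'eef_pos': array([0.282, 0.612, 0.237]), 'eef_rot': array([-3.139, -0.   ,  2.71 ]), 'ft_force': array([-0.463,  0.075, -0.611]), 'moment': array([ 0.029, -0.012,  0.011]), 'gripper_force': np.float64(0.0), 'grip_width': np.float64(0.088)}
scene {'vertical_fov': 53.28622438764472, 'cx': 283.22629695231467, 'cy': 207.58617974419462, 'distortion': array([-0.12380177,  0.        ,  0.        ,  0.        ,  0.        ]), 'eye': array([ 0.15459551, -0.36926073,  0.64961498]), 'orientation': array([-2.27503657, -0.0193617 , -0.65926065])}
store [([0.545, 0.061, 0.066], 0.61)]
bolt_tab [([0.526, 0.041, 0.086], 0.9)]
catch_top [([0.492, 0.092, 0.096], 0.81)]
hatch_lip [([0.65, 0.06, 0.068], 0.94)]
jar_tall_mid [([0.657, -0.09, 0.073], 0.6), ([0.56, 0.292, 0.069], 0.55), ([0.526, 0.036, 0.088], 0.2)]
jar_mid_mid [([0.57, 0.388, 0.05
[... 163 characters left out ...]
_fov': 46.89733580230286, 'cx': 276.7104800648638, 'cy': 208.81051627644436, 'distortion': array([-0.13007639,  0.        ,  0.        ,  0.        ,  0.        ]), 'eye': array([ 0.99676768, -0.41002327,  0.90187392]), 'orientation': array([-2.43201796, -0.01846341,  0.69166862])}
store [([0.599, 0.069, 0.061], 0.8)]
bolt_tab [([0.571, 0.294, 0.072], 0.69), ([0.531, 0.049, 0.087], 0.57)]
catch_top [([0.499, 0.094, 0.102], 0.82)]
hatch_lip [([0.654, 0.068, 0.069], 0.55)]
jar_tall_mid [([0.684, -0.084, 0.09], 0.89)]
jar_mid_mid [([0.498, 0.374, 0.06], 0.98), ([0.574, 0.291, 0.067], 0.97), ([0.592, 0.393, 0.064], 0.8)]
jar_small_mid [([0.479, 0.17, 0.111], 0.69), ([0.446, 0.307, 0.043], 0.63)]
```

View pics/scene0.png

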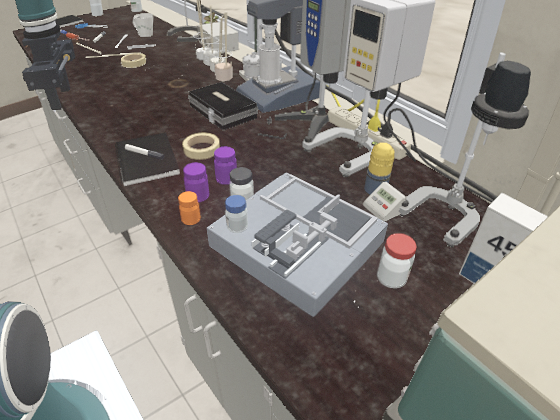

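View pics/side0.png

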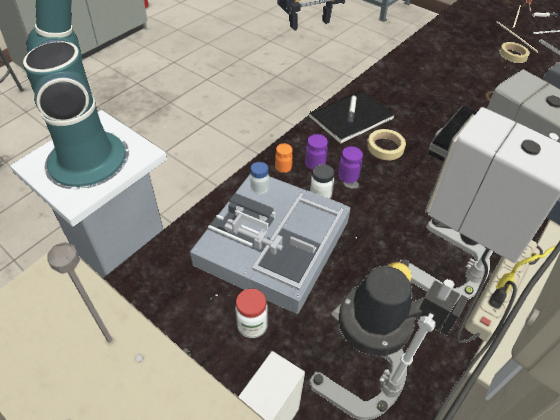

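The store sits at about (290,240) in the scene view with the bolt and catch near its front and the hatch behind. The small blue-cap jar is on the deck at (235,212), the tall red jar at (397,260), and the dark-cap jar at (241,185). The purple and orange jars are decoys. Next I'll fit the box pose from depth.

```bash
cat >> h.py <<'E'
from scipy.spatial.transform import Rotation as R
def cloud(name,d,pose=None):
    c=calibration(name); f=210/np.tan(np.radians(c["vertical_fov"]/2))
    K=np.array([[f,0,c["cx"]],[0,f,c["cy"]],[0,0,1]])
    v,u=np.mgrid[0:420,0:560]
    p=cv2.undistortPoints(np.stack([u,v],-1).reshape(-1,1,2).astype(float),K,c["distortion"]).reshape(420,560,2)
    P=np.dstack([p[...,0]*d,p[...,1]*d,d])
    if "mount" in c:
        M=c["mount"]; P=P@M[:3,:3].T+M[:3,3]; eo,ep=pose
    else: eo,ep=c["orientation"],c["eye"]
    return P@R.from_euler("xyz",eo).as_matrix().T+ep
def fitbox(X):
    """X deck points; fit the 260x280 rectangle by minAreaRect on the outer hull."""
    return cv2.minAreaRect(X[:,:2].astype(np.float32))
E
python3 - <<'E'
from h import *
A=[]
for n in ("scene","side"):
    im,d=read_camera(n); W=cloud(n,d); 
    m=(d>0)&(abs(W[...,0]-.57)<.25)&(abs(W[...,1]-.07)<.25)
    t=trace(n,"store"); 
    if t: m2=m&t[0]["pixels"]
    deck=m2&(abs(W[...,2]-.062)<.006)
    k=cv2.morphologyEx(deck.astype(np.uint8),cv2.MORPH_OPEN,np.ones((3,3)))>0
    X=W[k]; print(n,deck.sum(),np.median(X[:,2]),fitbox(X)); A.append(X)
    for l in ("catch_top","bolt_tab","hatch_lip"):
        for o in trace(n,l)[:1]:
            Y=W[o["pixels"]&(d>0)]; print(l,round(o["score"],2),len(Y),np.percentile(Y[:,2],[5,50,95]).round(3)); 
            if l=="catch_top":
                Z=Y[(Y[:,2]>.09)&(Y[:,2]<.11)]; print(fitbox(Z),np.median(Z,0))
print(fitbox(np.vstack(A)))
E
```

```text
scene 7069 0.0634259403548727 ((0.5758461356163025, 0.1064230352640152), (0.26040253043174744, 0.28091445565223694), 12.95887279510498)
catch_top 0.69 987 [0.069 0.1   0.105]
((0.5160887837409973, 0.10052494704723358), (0.09988822042942047, 0.03760424628853798), 18.056766510009766) [0.5055411  0.09826848 0.10305856]
bolt_tab 0.78 517 [0.078 0.09  0.115]
hatch_lip 0.6 1466 [0.069 0.071 0.094]
side 7653 0.061589123022667946 ((0.5767796039581299, 0.10815117508172989), (0.2621362507343292, 0.2852676808834076), 12.707986831665039)
catch_top 0.72 680 [0.073 0.099 0.104]
((0.5177950263023376, 0.0969008207321167), (0.09878726303577423, 0.0375201478600502), 12.794386863708496) [0.51399364 0.10047241 0.10070097]
bolt_tab 0.88 404 [0.069 0.084 0.113]
hatch_lip 0.65 1886 [0.066 0.069 0.091]
((0.5767796039581299, 0.10815117508172989), (0.2621362507343292, 0.2852676808834076), 12.707986831665039)
```

Call:
send_rows(
  plan=[0.51,-0.023,-0.019,-0.003,-0.065,0.51,-0.046,-0.037,-0.006,-0.13,0.51,-0.069,-0.056,-0.009,-0.196,0.51,-0.093,-0.075,-0.012,-0.262,0.51,-0.116,-0.093,-0.015,-0.327,0.51,-0.139,-0.112,-0.018,-0.393,0.51,-0.162,-0.131,-0.021,-0.458,0.51,-0.185,-0.149,-0.024,-0.524,0.51,-0.208,-0.168,-0.027,-0.589,0.51,-0.231,-0.187,-0.03,-0.655],
)

```text
time: 2.13
eef_pos: [0.4144, 0.3453, 0.2691]
eef_rot: [3.141, 0.001, -2.915]
ft_force: [0.6, 0.5, 0.5]
grip_width: 0.0431
gripper_force: 0.0
```

```bash
cat >> h.py <<'E'
C=np.array([.5765,.1073]); YAW=np.radians(12.8)
def boxw(x,y): 
    c,s=np.cos(YAW),np.sin(YAW); return C+np.array([c*x-s*y,s*x+c*y])
def togo(p,z,yaw):
    s=r.read_state(); T=R.from_euler("xyz",s["eef_rot"]); d=np.r_[p,z]-s["eef_pos"]
    print("t",round(s["time"],2),"pos",s["eef_pos"].round(4),"rot",s["eef_rot"].round(3),"w",round(s["grip_width"],4),"F",s["ft_force"].round(1))
    dy=(s["eef_rot"][2]-yaw+np.pi)%(2*np.pi)-np.pi
    print("shift",T.inv().apply(d).round(4),"spin",round(dy,3))
E
python3 - <<'E'
from h import *
togo(boxw(-.036,-.02),.25,np.radians(192.8))
E
```

```text
t 2.13 pos [0.4144 0.3453 0.2691] rot [ 3.141e+00  1.000e-03 -2.915e+00] w 0.0431 F [0.6 0.5 0.5]
shift [-0.0684 -0.2882  0.0191] spin 0.003
```

Call:
send_rows(
  plan=[0.51,-0.008,-0.034,0,0,0.51,-0.016,-0.068,0,0,0.51,-0.024,-0.102,0,0,0.51,-0.032,-0.136,0,0,0.51,-0.04,-0.17,0,0,0.51,-0.048,-0.204,0,0,0.51,-0.056,-0.238,0,0,0.51,-0.064,-0.272,0,0,0.51,-0.068,-0.288,0,0.003,0.51,-0.068,-0.288,0,0.003],
)

```text
time: 2.97
eef_pos: [0.5454, 0.0775, 0.2688]
eef_rot: [-3.14, 0.0, -2.926]
ft_force: [0.2, 0.1, -0.3]
grip_width: 0.0433
gripper_force: 0.0
```

Run:
```python
from h import *
s=r.read_state(); pose=(s["eef_rot"],s["eef_pos"])
im,d=read_camera("wrist"); W=cloud("wrist",d,pose); cv2.imwrite("pics/w1.png",im); print(calibration("wrist")["mount"].round(3))
c,sn=np.cos(YAW),np.sin(YAW)
B=W.copy(); q=W[...,:2]-C; B[...,0]=q@[c,sn]; B[...,1]=q@[-sn,c]
np.save("B.npy",B); np.save("d.npy",d)
near=(d>0)&(abs(B[...,0])<.3)&(abs(B[...,1])<.3)
deck=near&(abs(B[...,2]-.062)<.005)&(abs(B[...,0])<.15)&(abs(B[...,1])<.16)
k=cv2.morphologyEx(deck.astype(np.uint8),cv2.MORPH_OPEN,np.ones((3,3)))>0
print("deck box frame",fitbox(B[k]),np.median(B[k][:,2]))
for l in ("catch_top","bolt_tab","hatch_lip","jar_small_mid"):
    for o in trace("wrist",l)[:2]:
        Y=B[o["pixels"]&(d>0)]; hi=Y[Y[:,2]>np.percentile(Y[:,2],95)-.006]
        print(l,round(o["score"],2),len(Y),len(hi),"top med",np.median(hi,0).round(4),"lo",np.percentile(hi,3,axis=0).round(4),"hi",np.percentile(hi,97,axis=0).round(4), fitbox(hi))
togo(boxw(-.036,-.02),.25,np.radians(192.8))
# obstacles in the gripper's sweep, from fixed cameras
for n in ("scene","side"):
    im,d2=read_camera(n); V=cloud(n,d2); q=V[...,:2]-C; bx=q@[c,sn]; by=q@[-sn,c]
    m=(d2>0)&(V[...,2]>.11)&(bx>-.14)&(bx<.3)&(abs(by)<.3)
    # skip arm: print coarse cells
    cells={}
    for x,y,z in zip(bx[m],by[m],V[...,2][m]): 
        kk=(round(x/.05),round(y/.05)); cells.setdefault(kk,[]).append(z)
    print(n,[(round(a*.05,2),round(b*.05,2),round(max(z),2),len(z)) for (a,b),z in sorted(cells.items()) if len(z)>5])
```

```text
[[-0.    -0.962 -0.271  0.07 ]
 [ 1.    -0.001  0.001 -0.   ]
 [-0.001 -0.271  0.962 -0.146]
 [ 0.     0.     0.     1.   ]]
deck box frame ((-0.008294127881526947, 7.82012939453125e-05), (0.2802872657775879, 0.24296335875988007), 89.864013671875) 0.06193355476937007
catch_top 0.84 4841 3720 top med [-0.0674  0.0093  0.1017] lo [-0.1077 -0.0088  0.0978] hi [-0.0158  0.0224  0.1033] ((-0.060975152999162674, 0.004972386173903942), (0.037729911506175995, 0.09841324388980865), 89.91810607910156)
catch_top 0.71 2129 392 top med [-0.0627 -0.049   0.1132] lo [-0.0661 -0.0637  0.1085] hi [-0.0581 -0.0349  0.1148] ((-0.06209138035774231, -0.0497388020157814), (0.03143802657723427, 0.008321985602378845), 89.65926361083984)
bolt_tab 0.93 2126 391 top med [-0.0627 -0.0495  0.1132] lo [-0.0661 -0.0637  0.1085] hi [-0.0581 -0.0349  0.1148] ((-0.06209138035774231, -0.0497388020157814), (0.03143802657723427, 0.008321985602378845), 89.65926361083984)
hatch_lip 0.85 6581 732 top med [ 0.0334 -0.0413  0.0921] lo [ 0.0256 -0.0657  0.088 ] hi [ 0.0901 -0.0226  0.0939] ((0.025140829384326935, -0.049064025
[... 1583 characters left out ...]
 147), (-0.05, -0.1, np.float64(0.61), 1162), (-0.05, -0.05, np.float64(0.59), 2312), (-0.05, 0.0, np.float64(0.34), 163), (-0.05, 0.05, np.float64(0.38), 93), (-0.05, 0.1, np.float64(0.37), 80), (0.0, -0.1, np.float64(0.62), 888), (0.0, -0.05, np.float64(0.62), 2770), (0.0, 0.0, np.float64(0.59), 1089), (0.0, 0.05, np.float64(0.57), 403), (0.25, -0.3, np.float64(0.39), 751), (0.25, -0.25, np.float64(0.4), 1063), (0.25, -0.2, np.float64(0.39), 10), (0.25, 0.0, np.float64(0.13), 19), (0.3, -0.3, np.float64(0.4), 1033), (0.3, -0.25, np.float64(0.4), 688), (0.3, -0.2, np.float64(0.4), 28), (0.3, -0.05, np.float64(0.14), 36), (0.3, 0.0, np.float64(0.43), 263), (0.3, 0.05, np.float64(0.43), 242)]
```

View pics/w1.png

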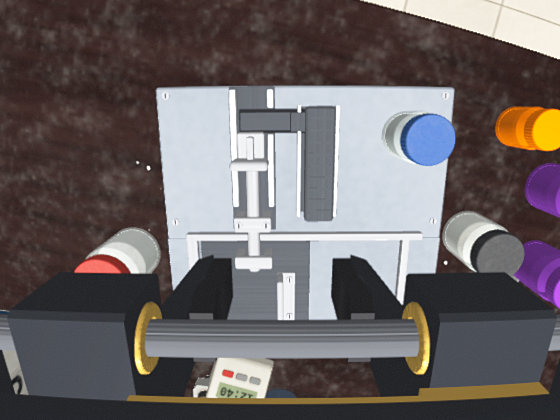

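The wrist view fits the model: catch bar at (318,165), tab at (250,163), bracket at (252,226), staple at (253,263) and lip at (288,290). I'll descend to just above the tab.

Call:
send_rows(
  plan=[0.51,-0.0015,-0.002,0.02,0,0.51,-0.0015,-0.002,0.04,0,0.51,-0.0015,-0.002,0.06,0,0.51,-0.0015,-0.002,0.08,0,0.51,-0.0015,-0.002,0.1,0,0.51,-0.0015,-0.002,0.12,0,0.51,-0.0015,-0.002,0.135,0,0.51,-0.0015,-0.002,0.145,0,0.51,-0.0015,-0.002,0.145,0,0.51,-0.0015,-0.002,0.145,0],
)

```text
time: 4.15
eef_pos: [0.5457, 0.0796, 0.1236]
eef_rot: [3.141, -0.001, -2.921]
ft_force: [-0.4, -0.4, -0.2]
grip_width: 0.043
gripper_force: 0.0
```

Run:
```python
from h import *
P=[];F=[]
for i in range(6):
    s=r.read_state(); P.append(s["eef_pos"]);F.append(np.r_[s["ft_force"],s["eef_rot"][2]]); im,d=read_camera("side" if i%2 else "wrist")
    if i==5: cv2.imwrite("pics/s2.png",cv2.resize(im[150:320,170:370],None,fx=4,fy=4)[:600,:800])
    if i==4: cv2.imwrite("pics/w2.png",im)
P=np.array(P); m=P.mean(0); print(m.round(4),P.std(0).round(4),np.mean(F,0).round(3))
c,sn=np.cos(YAW),np.sin(YAW); q=m[:2]-C; print("box",q@[c,sn],q@[-sn,c])
```

```text
[0.5467 0.0795 0.1248] [0.0005 0.0001 0.0006] [-0.273 -0.005  0.18  -2.921]
box -0.03522089000682239 -0.02055411897548268
```

View pics/s2.png

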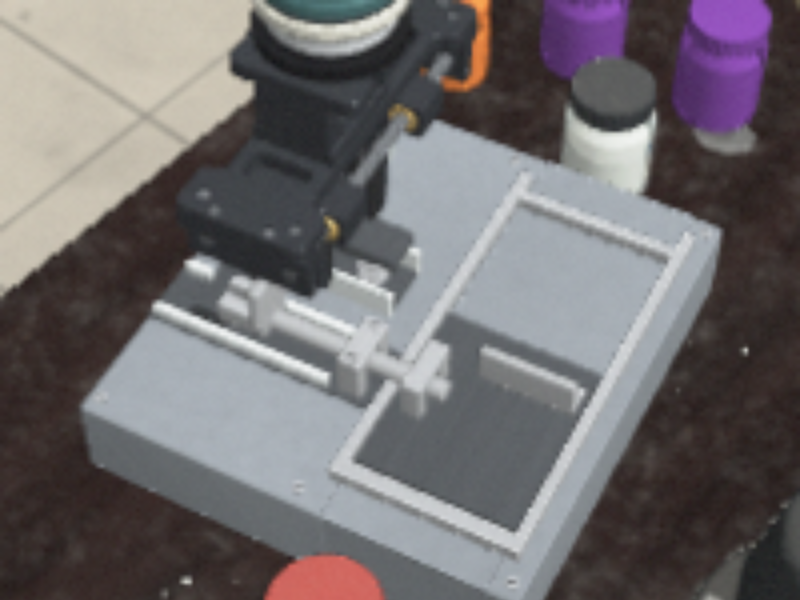

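View pics/w2.png

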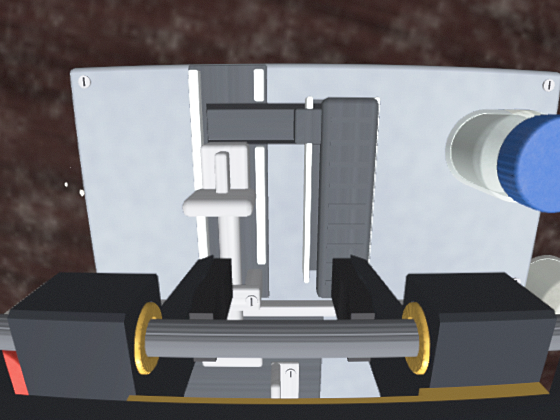

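Both fingertips line up: the left one at about (215,270) is between the tab (217,203) and the bracket, and the right one at (352,270) is over the catch bar. Pressing down now.

Call:
send_rows(
  plan=[0.51,0,0,0.008,0,0.51,0,0,0.014,0,0.51,0,0,0.019,0,0.51,0,0,0.022,0,0.51,0,0,0.025,0,0.51,0,0,0.028,0,0.51,0,0,0.0305,0,0.51,0,0,0.0305,0,0.51,0,0,0.0305,0,0.51,0,0,0.0305,0],
)

```text
time: 5.28
eef_pos: [0.5455, 0.079, 0.0937]
eef_rot: [3.142, -0.001, -2.921]
ft_force: [-3.2, -0.5, 7.0]
grip_width: 0.0431
gripper_force: 3.6
```

```bash
cat >> h.py <<'E'
def avg(n=4):
    P=[];F=[];w=[]
    for i in range(n):
        s=r.read_state(); P.append(s["eef_pos"]);F.append(s["ft_force"]);w.append(s["eef_rot"][2]); im,d=read_camera("side")
    m=np.mean(P,0); c,sn=np.cos(YAW),np.sin(YAW); q=m[:2]-C
    print("t",round(s["time"],2),"box",(q@[c,sn]).round(4),(q@[-sn,c]).round(4),"z",m[2].round(4),"F",np.mean(F,0).round(1),"yaw",np.mean(w).round(3),"grip",round(s["grip_width"],4))
    return im,d
E
python3 -c "
from h import *
avg(6)"
```

```text
t 5.53 box -0.0365 -0.0207 z 0.0937 F [-4.  -1.   7.2] yaw -2.921 grip 0.0431
```

Call:
send_rows(
  plan=[0.51,0.004,0,0,0,0.51,0.008,0,0,0,0.51,0.012,0,0,0,0.51,0.016,0,0,0,0.51,0.02,0,0,0,0.51,0.024,0,0,0,0.51,0.028,0,0,0,0.51,0.032,0,0,0,0.51,0.036,0,0,0,0.51,0.04,0,0,0],
)

```text
time: 6.42
eef_pos: [0.5121, 0.0712, 0.096]
eef_rot: [-3.141, 0.011, -2.922]
ft_force: [6.9, 0.6, 4.0]
grip_width: 0.0434
gripper_force: 4.5
```

```bash
python3 -c "
from h import *
avg(4)"
```

```text
t 6.57 box -0.0714 -0.0209 z 0.0959 F [5.  1.1 5.8] yaw -2.922 grip 0.0428
```

Call:
send_rows(
  plan=[0.51,0,0,0.0015,0,0.51,0,0,0.0025,0,0.51,0,0,0.0025,0,0.51,0.002,0,0.0025,0,0.51,0.004,0,0.0025,0,0.51,0.006,0,0.0025,0,0.51,0.008,0,0.0025,0,0.51,0.01,0,0.0025,0,0.51,0.011,0,0.0025,0,0.51,0.011,0,0.0025,0],
)

```text
time: 7.45
eef_pos: [0.5018, 0.0689, 0.0939]
eef_rot: [-3.141, 0.012, -2.922]
ft_force: [7.0, 1.7, 5.1]
grip_width: 0.0433
gripper_force: 4.6
```

```bash
python3 -c "
from h import *
im,d=avg(4); cv2.imwrite('pics/s3.png',cv2.resize(im[150:320,170:370],None,fx=4,fy=4)[:600,:800])
s=r.read_state(); im,d=read_camera('wrist'); cv2.imwrite('pics/w3.png',im)
for o in trace('wrist','bolt_tab')[:1]:
    W=cloud('wrist',d,(s['eef_rot'],s['eef_pos'])); Y=W[o['pixels']&(d>0)]; Y=Y[(Y[:,2]>.109)&(Y[:,2]<.118)]; q=np.median(Y[:,:2],0)-C
    print(len(Y),'tab x',q@[np.cos(YAW),np.sin(YAW)])
"
```

```text
t 7.6 box -0.0814 -0.0209 z 0.0939 F [6.5 2.  5.6] yaw -2.922 grip 0.043
1719 tab x -0.0975990469637681
```

View pics/w3.png

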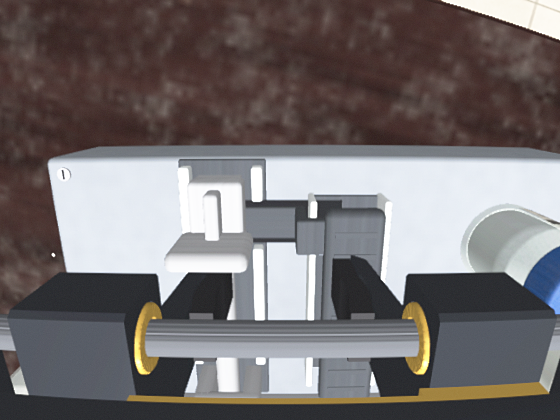

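The tab at (208,250) has moved about 34 mm to the front with the catch still pressed. I'll back off slightly and lift.

Call:
send_rows(
  plan=[0.51,-0.003,0,0,0,0.51,-0.007,0,0,0,0.51,-0.007,0,-0.004,0,0.51,-0.007,0,-0.012,0,0.51,-0.007,0,-0.022,0,0.51,-0.007,0,-0.034,0,0.51,-0.007,0,-0.05,0,0.51,-0.007,0,-0.066,0,0.51,-0.007,0,-0.075,0,0.51,-0.007,0,-0.075,0],
)

```text
time: 8.58
eef_pos: [0.5051, 0.0697, 0.1687]
eef_rot: [-3.141, 0.005, -2.921]
ft_force: [0.7, 0.1, -0.9]
grip_width: 0.0435
gripper_force: 0.0
```

```bash
python3 -c "
from h import *
im,d=avg(4)
s=r.read_state(); im,d=read_camera('wrist'); cv2.imwrite('pics/w4.png',im)
W=cloud('wrist',d,(s['eef_rot'],s['eef_pos']))
for l in ('bolt_tab','catch_top','hatch_lip'):
  for o in trace('wrist',l)[:1]:
    Y=W[o['pixels']&(d>0)]; Y=Y[Y[:,2]>np.percentile(Y[:,2],95)-.006]; q=Y[:,:2]-C
    print(l,len(Y),np.median(q@[np.cos(YAW),np.sin(YAW)]),np.median(q@[-np.sin(YAW),np.cos(YAW)]),np.median(Y[:,2]))
"
```

```text
t 8.73 box -0.0793 -0.0207 z 0.1668 F [ 0.1 -0.1 -0.1] yaw -2.921 grip 0.0432
bolt_tab 839 -0.09744034573700809 -0.04921348276789778 0.11295303488408512
catch_top 5209 -0.08194320213417489 0.0062120392545709936 0.10167353675648963
hatch_lip 912 0.029938714507269808 -0.049200112786619725 0.09246349922811131
```

View pics/w4.png

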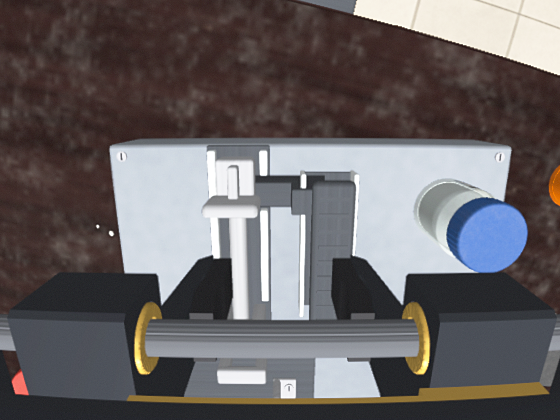

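The catch is up (top 0.1017) and the bolt is drawn about 34 mm. Next I close the hand and move to the right of the lip.

Call:
send_rows(
  plan=[1,-0.02,-0.005,0,0,1,-0.045,-0.012,0,0,1,-0.075,-0.019,0,0,1,-0.105,-0.026,0,0,1,-0.13,-0.032,0,0,1,-0.15,-0.037,0,0,1,-0.159,-0.039,0,0,1,-0.159,-0.039,0.02,0,1,-0.159,-0.039,0.04,0,1,-0.159,-0.039,0.045,0],
  grip_force=5,
)

```text
time: 9.82
eef_pos: [0.6639, 0.066, 0.1166]
eef_rot: [3.141, -0.007, -2.921]
ft_force: [-0.1, -0.8, -0.7]
grip_width: 0.0009
gripper_force: 0.0
```

```bash
python3 -c "
from h import *
im,d=avg(4); cv2.imwrite('pics/s5.png',cv2.resize(im[150:320,170:370],None,fx=4,fy=4)[:600,:800])
"
```

```text
t 9.97 box 0.0766 -0.0597 z 0.1179 F [-0.  -0.1  0. ] yaw -2.921 grip 0.0006
```

View pics/s5.png

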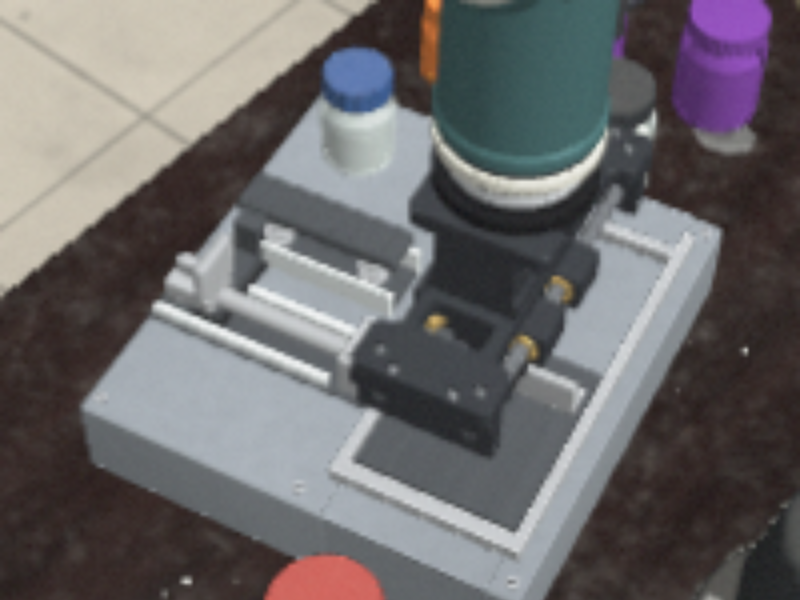

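The bolt is fully drawn, with the tab at (210,280), and the jars are undisturbed. The closed fingers are behind the gripper body at (430,380), right of the lip (555,385). Descending onto the free plate and starting the push.

Call:
send_rows(
  plan=[1,-0.002,0,0.01,0,1,-0.002,0,0.02,0,1,-0.002,0,0.03,0,1,-0.002,0,0.038,0,1,-0.002,0,0.039,0,1,-0.002,0.005,0.039,0,1,-0.002,0.01,0.039,0,1,-0.002,0.014,0.039,0,1,-0.002,0.018,0.039,0,1,-0.002,0.022,0.039,0],
)

```text
time: 10.85
eef_pos: [0.6644, 0.0882, 0.0824]
eef_rot: [-3.141, 0.001, -2.921]
ft_force: [1.2, -2.3, -0.6]
grip_width: 0.0006
gripper_force: 1.2
```

```bash
python3 -c "
from h import *
im,d=avg(4)
"
```

```text
t 11.0 box 0.0814 -0.0376 z 0.0823 F [ 0.5 -0.6  0.1] yaw -2.921 grip 0.0003
```

Call:
send_rows(
  plan=[1,0,0.005,0.002,0,1,0,0.01,0.002,0,1,0,0.015,0.002,0,1,0,0.02,0.002,0,1,0,0.025,0.002,0,1,0,0.031,0.002,0,1,0,0.037,0.002,0,1,0,0.043,0.002,0,1,0,0.049,0.002,0,1,0,0.055,0.002,0],
)

```text
time: 11.88
eef_pos: [0.6519, 0.1425, 0.0799]
eef_rot: [-3.142, 0.0, -2.921]
ft_force: [2.8, -1.9, 1.5]
grip_width: 0.0007
gripper_force: 1.4
```

Call:
send_rows(
  plan=[1,0,0.005,0,0,1,0,0.01,0,0,1,0,0.014,0,0,1,0,0.017,0,0,1,0,0.02,0,0,1,0,0.022,0,0,1,0,0.024,0,0,1,0,0.025,0,0,1,0,0.025,0,0,1,0,0.025,0,0],
)

```text
time: 12.72
eef_pos: [0.6458, 0.1662, 0.0793]
eef_rot: [3.141, -0.001, -2.922]
ft_force: [0.7, -1.0, 0.2]
grip_width: 0.0008
gripper_force: 0.3
```

```bash
cat >> h.py <<'E'
def lip(im,d,pose=None,n="side"):
    W=cloud(n,d,pose); q=W[...,:2]-C; bx=q@[np.cos(YAW),np.sin(YAW)]; by=q@[-np.sin(YAW),np.cos(YAW)]
    m=(d>0)&(W[...,2]>.088)&(W[...,2]<.095)&(bx>.052)&(bx<.108)&(abs(by)<.12)
    if m.sum(): print("lip n",m.sum(),"y",np.percentile(by[m],[5,50,95]).round(4),"x",np.percentile(bx[m],[5,95]).round(3))
E
python3 -c "
from h import *
im,d=avg(4); lip(im,d)
"
```

```text
t 12.87 box 0.0806 0.0421 z 0.0792 F [ 0.  -0.5  0.1] yaw -2.922 grip 0.0005
lip n 13 y [0.0545 0.058  0.0617] x [0.092 0.107]
```

Call:
send_rows(
  plan=[1,0,0.001,0,0,1,0,0.002,0,0,1,0,0.003,0,0,1,0,0.004,0,0,1,0,0.004,0,0,1,0,0.004,0,0,1,0,0.004,0,0,1,0,0.004,0,0,1,0,0.004,0,0,1,0,0.004,0,0],
)

```text
time: 13.75
eef_pos: [0.6456, 0.1702, 0.0798]
eef_rot: [3.141, 0.0, -2.921]
ft_force: [-1.4, -1.5, -1.1]
grip_width: 0.0003
gripper_force: 0.5
```

Call:
send_rows(
  plan=[1,0,-0.005,0,0,1,0,-0.015,0,0,1,0,-0.025,0,0,1,0,-0.025,-0.02,0,1,0,-0.025,-0.045,0,1,0,-0.025,-0.075,0,1,0,-0.025,-0.11,0,1,0,-0.025,-0.14,0,1,0,-0.025,-0.16,0,1,0,-0.025,-0.16,0],
)

```text
time: 14.58
eef_pos: [0.6546, 0.1452, 0.247]
eef_rot: [-3.141, 0.011, -2.922]
ft_force: [0.3, 0.3, 0.5]
grip_width: 0.0003
gripper_force: 0.0
```

```bash
python3 -c "
from h import *
im,d=avg(3); lip(im,d); cv2.imwrite('pics/s6.png',cv2.resize(im[130:340,170:370],None,fx=2.8,fy=2.8))
im,d=read_camera('scene'); lip(im,d,None,'scene')
s=r.read_state(); im,d=read_camera('wrist'); lip(im,d,(s['eef_rot'],s['eef_pos']),'wrist')
W=cloud('wrist',d,(s['eef_rot'],s['eef_pos']))
for l in ('bolt_tab','catch_top'):
  for o in trace('wrist',l)[:1]:
    Y=W[o['pixels']&(d>0)]; Y=Y[Y[:,2]>np.percentile(Y[:,2],95)-.006]; q=Y[:,:2]-C
    print(l,len(Y),np.median(q@[np.cos(YAW),np.sin(YAW)]),np.median(Y[:,2]))
"
```

```text
t 14.68 box 0.0832 0.0198 z 0.2438 F [ 0.5 -0.   0.1] yaw -2.922 grip 0.0005
lip n 65 y [0.0594 0.0628 0.0663] x [0.057 0.106]
lip n 59 y [0.0589 0.061  0.065 ] x [0.055 0.104]
lip n 492 y [0.0608 0.0633 0.0662] x [0.055 0.104]
bolt_tab 1322 -0.04033821241307829 0.08277374142306047
catch_top 2913 -0.03945048867404224 0.10173453491998014
```

View pics/s6.png

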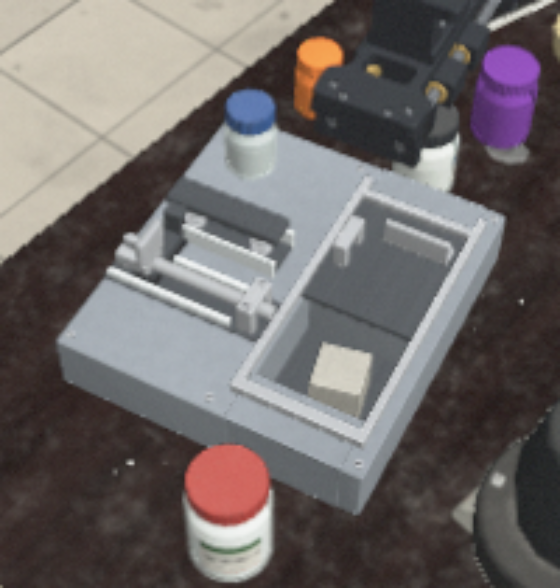

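The hatch is open about 88 mm, with its lip at (418,240). The bolt is drawn, the catch is up, the jars are standing and the arm is clear.

```bash
python3 -c "
from h import *
print(r.sign_off())"
```

```text
the job is handed in; nothing more can be done
None
```

I opened the store and handed the job in at about 15 s: the hatch is open about 88 mm, the bolt is drawn about 34 mm, the catch is up, and all three jars are standing in place. The hand-in gave no verdict.

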